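# Feel three idler wheels for bearing play and flag the worn one

### The job

One of the three blue idler wheels on the bearing jig has a worn bearing that you cannot see: take the wheels one at a time and rock each gently side to side along the row, first to your left and then to your right, until it comes up firm each way, pushing with no more than about 6 N, until you have found the one with free play. Then push the red flag lever in front of that wheel all the way over towards the wheel, leave the other two flags as they are, and do not shift the bottle or the marker pen.

Things in the scene. Friction and masses are not known exactly. Their poses are not given: they have to be found in the camera images.
- jig_plate: Fixed aluminium plate 170 x 370 x 10 mm of the bearing jig, on four 7 mm feet; origin under its centre at bench level, x away from the robot, y along the row to the robot's left, z up. On it, at y = +120, 0, -120 mm, three alike units on grey feet 150 x 50 mm (x, y), top 25 mm above the bench. One is worn; which one changes every time and cannot be seen.
- wheel_left (a point): Middle of the left blue wheel when upright (40 mm diameter, 18 mm thick, 93 mm above the bench; axle nut up to 109 mm); plate x = +40, y = +120 mm. Axes as the plate's; the point is fixed to the plate, it does not follow the wheel. Reach it with a finger either side along y. It spins freely on its upright axle and rocks along y about a pivot 60 mm below this point.
- wheel_middle (a point): The same for the middle wheel, plate x = +40, y = 0 mm. A sound wheel has no free play, but its axle springs: about 3 N per mm of sideways travel at the wheel, both ways. More than 10 N sideways (about 3.3 mm of that spring) damages any axle. A firm grip on the rim resists the lean by friction and hides the play: push with one finger at a time.
- wheel_right (a point): The same for the right wheel, plate x = +40, y = -120 mm. A worn wheel (left, middle or right) moves nearly freely, under 1 N, over about 5 mm to each side of upright, then comes up firm against the same 3 N per mm spring. Within the play it stays where it is left.
- flag_left (a point): Pivot of the left unit's red flag lever, 33 mm above the bench; plate x = -50, y = +120 mm; axes as the plate's. The flag is 16 mm wide (y), 7 mm thick and reaches 46 mm from the pivot. It starts leaning towards the robot, about 0.6 rad from upright, swings along x to 0.6 rad beyond upright towards the wheel, and stays where it is left. Under 2 N moves it; bracket cheeks reach 7 mm above the pivot.
- flag_middle (a point): The same for the middle unit's flag, plate x = -50, y = 0 mm.
- flag_right (a point): The same for the right unit's flag, plate x = -50, y = -120 mm.
- worn_play (a joint): Lean of the worn wheel, whichever it is, within its free play, rad; 0 upright, positive to the robot's left, stops at -0.083 and +0.083 (5 mm at the wheel).
- worn_spring (a joint): How far the worn wheel's axle is sprung, rad, positive to the robot's left; 0 unloaded, 0.0056 rad per N at the wheel, so 10 N is 0.0556.
- sound1_spring (a joint): The same for the axle of one of the two sound wheels.
- sound2_spring (a joint): The same for the axle of the other sound wheel.
- worn_flag (a joint): Angle of the worn wheel's flag lever, whichever it is, rad: 0 leaning fully to the robot, 1.2 leaning fully to the wheel.
- sound1_flag (a joint): The same for the flag of one of the sound wheels.
- sound2_flag (a joint): The same for the flag of the other sound wheel.
- cleaner: Loose white bottle with black pointed cap, 28 mm diameter, 133 mm high, standing behind the jig; origin at the centre of its underside. To be left alone.
- marker: Loose marker pen, white with black cap, 125 mm long along its y, 19 mm wide, 16 mm high, lying to the right of the jig; origin at the centre of its underside. To be left alone.

How it is judged:
On the way, in this order (a step that is already met when the one before it is completed fails the run):
1. the worn wheel is rocked to the robot's left until its play is taken up and it comes up firm (about 1.5 N) (value of joint worn_play above 0.075 rad and value of joint worn_spring above 0.008 rad), for 0.05 s.
2. then it is rocked to the right until it comes up firm on that side (value of joint worn_play below -0.075 rad and value of joint worn_spring below -0.008 rad), for 0.05 s.
At the end, for the whole second after the job is handed in: the flag of the worn wheel leans fully towards its wheel (within 0.2 rad of its stop), the flags of both sound wheels still lean towards the robot (within 0.25 rad of that stop) (value of joint worn_flag above 1 rad and value of joint each of sound1_flag, sound2_flag below 0.25 rad); the robot touches nothing.
It fails at once if a wheel is forced sideways with more than 10 N (value of joint any of sound1_spring, worn_spring, sound2_spring above 0.0556 rad or value of joint any of sound1_spring, worn_spring, sound2_spring below -0.0556 rad).
It fails at once if a sound wheel's flag is pushed over (value of joint any of sound1_flag, sound2_flag above 0.6 rad).
It fails at once if the bottle or the marker pen is moved by more than 30 mm (distance of any of cleaner, marker from where it was at the start of the episode above 0.03 m).
It also fails if it takes over 61 s, if anything falls off the work surface, if the arm or the gripper's body presses on something with over 40 N, if the wrist force passes 120 N, or if a joint passes its speed limit or range.

### The arm

A 7-joint arm with a two-finger parallel gripper is mounted at the origin on a cart in front of the work surface, level with it; the furniture and walls round the work are solid. World frame = base frame: x ahead of the robot, y to its left, z up, the work surface at z = 0. Lengths are in m, angles in rad, forces in N, time in s.
With the tool pointing down it reaches from about 0.425 to 0.925 m from the base axis. Payload 6.8 kg.
Tool frame: the origin (TCP) lies midway between the tips of the shut fingers; the grasp point (between the pads) lies 19 mm behind it; y points along the fingers, z is the direction in which the jaws open and shut, and the axes are right-handed (so a half turn about y gives the same grasp; the last joint's range is limited). The gripper opens to 85 mm and grips with 20 to 120 N. Pads are 22 mm wide; open, the fingers measure 114 mm over their backs; the gripper's body (76 mm by 85 mm) begins 54 mm behind the grasp point. The pads swing forward as they close: fully open they stand 13 mm farther back than shut.
Start: joints at [-1.42, 0.477, 0.022, 1.555, -0.011, 1.109, -0.083], TCP at [0.173, 0.653, 0.231] pointing down, gripper open.
Joint ranges: [-2.96, 2.96], [-0.34, 2.1], [-1.41, 1.46], [0.24, 2.44], [-1.37, 4.51], [0.17, 1.92], [-2.96, 2.96]. Speed limits (rad/s): [2.39, 2.39, 3.14, 3.14, 3.14, 3.14, 3.14].

### API

Orientations are given as a unit quaternion [w, x, y, z].
In Python, from station import bot gives the robot as it stands. The module is installed in compiled form; this text tells all that it offers.
- The arm moves only by the shell command python3 -m crank 'ROWS' [FORCE]. ROWS is JSON, a list of rows, each an object with "linear": the shift along the tool's x, y, z in m, a list of three; "dr": the turn, a rotation vector about the tool's x, y, z in degrees, a list of three; "hand": the gripper command: -1 is shut, 1 is fully open, values between are in proportion. A call has 1 to 10 rows; each row is the pose to reach, as a shift and turn from the pose commanded when the call began, along the tool's axes at that moment; what a row does not reach only later rows make up. A row lasts 1/12 s, in which the tool goes at most 41.7 mm and 7.16 degrees, less where a joint would pass 70% of its speed; a pose out of reach is approached as far as the arm can. A call with a gripper value outside its range is refused whole. The fingers move at their own pace and stop on an object; FORCE is the grip in N (left out, the last holds). Time passes only in rows, so rows that repeat a pose let the fingers close. It gives the time, the measured TCP pose, the force and the opening at its end, in the units of the state.
- bot.get_obs(): the state, without advancing time (a new reading comes with each control period).
- bot.read_camera(name): name is "side" or "top" or "wrist"; returns the picture (420x560x3 uint8, blue, green, red); there is no depth.
- bot.camera_params(name): a dict with "K" (3x3 intrinsics, pixels), "k1" (the pictures are not rectified: a ray, as slopes to the right and down, at radius r is drawn at 1 + k1 r^2 times it, then the intrinsics apply), "R" (3x3) and "t" (3): a world point X has camera coordinates R X + t; the wrist camera has in their place "hand_eye" (4x4, takes a point from camera to tool coordinates, whose origin is the TCP and whose axes are the tool frame's). Camera axes: x right, y down, z forward; pixel columns grow to the right and rows downward; lengths in m; the calibration is good to about 2 mm. A picture is of the moment at which its call begins: read the wrist's pose just before it. camera_params takes no time and is no camera call.
- bot.hand_in(): hands the job in, once; it reports no verdict.
Trained networks look in the newest picture that a camera, given by its name, has taken for a name from the list of things; names that differ only in an ending like _2 or _b are one class to them, and where a whole thing is asked for, a point or a joint stands for the part that bears it (a point fixed in the world has none). Each returns a list of dicts, best first, with "score" (0 to 1); they miss things now and then, are a little off and sometimes report something else, mostly with a low value. They report only what shows in the picture. A call takes as long as a camera call.
- bot.search_frame(camera, target): "extent" ([left, top, right, bottom] in pixels, round what is visible of it).
- bot.cut_out(camera, target): "pixels" (420x560 bool, what is visible of it) and "extent" ([left, top, right, bottom] in pixels, round what is visible of it).
- bot.place_of(camera, target): "xy" ([column, row] in pixels: a listed point, or the origin of a listed thing).
The state is a dict: "t": time; "q": joint angles; "joint_vel": joint speeds; "joint_torque": joint torques, N m; "eef_pos": TCP position; "tool_rot": TCP orientation; "contact_force": force on the tool from outside, world axes, zero at the start; "torque": the same for the moment, N m; "gripper_width": opening from 0.0 (shut) to 1.0 (fully open).
Only numpy, scipy, OpenCV 4.12 (cv2) and the standard library are available. Lean on these libraries where they do the work, as an engineer would, in place of code of your own. Each camera call takes 0.05 s, during which the arm holds its last target. There are 200 camera calls.

## Working session

There is one attempt and no reset: what is moved stays moved. The work goes in short steps, Python scripts to look and compute and a shell command to move; the robot and the scene stay as the last step left them, time stands still between calls to the robot, and variables do not carry over. Pictures are saved under pics/ and viewed, about 8 in all and at most 12, crops included, and the job is handed in when it is done.

```bash
mkdir -p pics; cat > h.py <<'E'
import numpy as np, cv2
from station import bot
from scipy.spatial.transform import Rotation as R
def rot(q): return R.from_quat([q[1],q[2],q[3],q[0]])
def ray(name,uv,obs=None):
    p=bot.camera_params(name);K=np.array(p["K"]);k=p["k1"]
    d=np.array([(uv[0]-K[0,2])/K[0,0],(uv[1]-K[1,2])/K[1,1]]);u=d.copy()
    for _ in range(30): u=d/(1+k*(u@u))
    v=np.array([u[0],u[1],1.])
    if "R" in p:
        Rm=np.array(p["R"]);return -Rm.T@np.array(p["t"]),Rm.T@v
    T=np.array(p["hand_eye"]);Rt=rot(obs["tool_rot"]).as_matrix()
    return Rt@T[:3,3]+np.array(obs["eef_pos"]),Rt@T[:3,:3]@v
def atz(name,uv,z,obs=None):
    o,d=ray(name,uv,obs);return o+d*(z-o[2])/d[2]
E
python3 - <<'E'
from h import *
o=bot.get_obs();print({k:np.round(v,3) for k,v in o.items()})
print(rot(o["tool_rot"]).as_matrix().round(3))
ims=[bot.read_camera(n) for n in("top","side")]
for n,i in zip(("top","side"),ims): cv2.imwrite(f"pics/{n}0.png",i)
Z=dict(wheel_left=.093,wheel_middle=.093,wheel_right=.093,flag_left=.033,flag_middle=.033,flag_right=.033,jig_plate=0,cleaner=0,marker=0)
for n in("top","side"):
  for k,z in Z.items():
    r=bot.place_of(n,k)
    if r: print(n,k,[(round(x["score"],2),np.round(x["xy"]),atz(n,x["xy"],z)[:2].round(3)) for x in r[:3]])
E
```

```text
{'t': np.float64(0.0), 'q': array([-1.42 ,  0.478,  0.022,  1.556, -0.011,  1.109, -0.083]), 'joint_vel': array([ 0.   , -0.002, -0.   , -0.   , -0.   ,  0.001,  0.   ]), 'joint_torque': array([ 0.0000e+00, -5.9644e+01,  1.6080e+00, -2.8121e+01,  1.2000e-02,
        9.0000e-03,  0.0000e+00]), 'eef_pos': array([0.173, 0.652, 0.23 ]), 'tool_rot': array([-0.701,  0.702, -0.091,  0.091]), 'contact_force': array([-0.434,  0.738,  1.066]), 'torque': array([-0.019,  0.049,  0.019]), 'gripper_width': np.float64(1.003)}
[[ 0.967 -0.     0.256]
 [-0.256 -0.002  0.967]
 [ 0.    -1.    -0.002]]
top wheel_left [(0.83, array([158., 241.]), array([0.553, 0.266]))]
top wheel_middle [(0.94, array([206., 221.]), array([0.584, 0.148]))]
top wheel_right [(0.6, array([253., 204.]), array([0.609, 0.033]))]
top flag_left [(0.83, array([173., 276.]), array([0.472, 0.25 ])), (0.59, array([222., 261.]), array([0.492, 0.129]))]
top flag_middle [(0.9, array([220., 264.]), array([0.486, 0.133]))]
top flag_right [(0.55, array([267., 243.]), array([0.522, 0.012]))]
top jig_plate [(0.8, array([220., 238.]), array([
[... 221 characters left out ...]
 wheel_middle [(0.65, array([260., 175.]), array([0.58 , 0.138]))]
side wheel_right [(0.82, array([281., 192.]), array([0.601, 0.03 ])), (0.67, array([260., 175.]), array([0.581, 0.137]))]
side flag_left [(0.71, array([217., 181.]), array([0.478, 0.247]))]
side flag_middle [(0.66, array([233., 200.]), array([0.495, 0.132]))]
side flag_right [(0.61, array([256., 222.]), array([0.522, 0.005])), (0.59, array([286., 189.]), array([0.653, 0.13 ]))]
side jig_plate [(0.92, array([249., 204.]), array([0.544, 0.14 ]))]
side cleaner [(0.62, array([330., 205.]), array([0.758, 0.048]))]
side marker [(0.84, array([275., 314.]), array([ 0.464, -0.287])), (0.61, array([328., 205.]), array([0.754, 0.051]))]
```

View pics/top0.png

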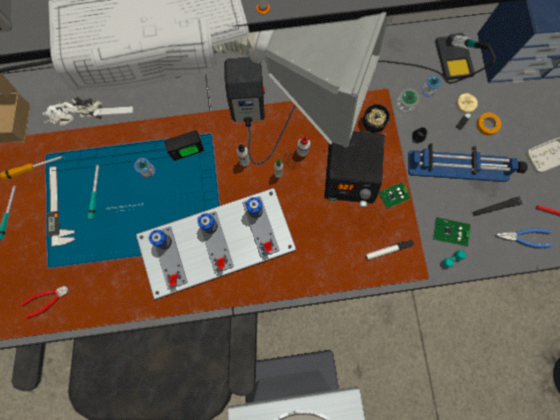

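View pics/side0.png

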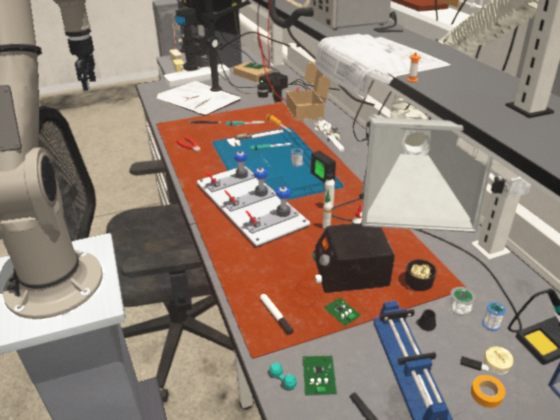

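Top view: the jig has wheels near (158,241), (206,221) and (253,204). The bottle is at about (280,168), with a second bottle at (243,158), and the marker is at (388,251). A lamp shade hangs at upper right (around 330,80). The side view agrees. Next I'll fit the plate pose and locate the lamp.

```bash
cat >> h.py <<'E'
from scipy.optimize import least_squares
P=dict(wheel_left=(40,120,93),wheel_middle=(40,0,93),wheel_right=(40,-120,93),flag_left=(-50,120,33),flag_middle=(-50,0,33),flag_right=(-50,-120,33))
P={k:np.array(v)/1e3 for k,v in P.items()}
def world(p,k):
    c,s=np.cos(p[2]),np.sin(p[2]);x,y,z=P[k];return np.array([p[0]+c*x-s*y,p[1]+s*x+c*y,z])
def fit(m):
    f=lambda p:np.concatenate([world(p,k)[:2]-xy for k,xy in m])
    s=least_squares(f,[.55,.14,.2],loss="soft_l1",f_scale=.004);return s.x,f(s.x).reshape(-1,2)
def goal(pose,k,off=(0,0,0),obs=None):
    "tool-frame shift to plate point k + off (plate axes), and turn about tool y, deg"
    o=obs or bot.get_obs();c,s=np.cos(pose[2]),np.sin(pose[2])
    w=world(pose,k)+np.array([c*off[0]-s*off[1],s*off[0]+c*off[1],off[2]])
    Rt=rot(o["tool_rot"]).as_matrix();return (Rt.T@(w-o["eef_pos"])).round(4)
E
python3 - <<'E'
from h import *
T=dict(wheel_left=[(158,241),(240,157)],wheel_middle=[(206,221),(260,175)],wheel_right=[(253,204),(281,192)],flag_left=[(173,276),(217,181)],flag_middle=[(220,264),(233,200)],flag_right=[(267,243),(256,222)])
m=[(k,atz(n,uv,P[k][2])[:2]) for k,v in T.items() for n,uv in zip(("top","side"),v)]
p,r=fit(m);print(p.round(4),np.degrees(p[2]));print((r*1e3).round(1))
o=bot.get_obs();print("goal",goal(p,"wheel_left",(0,0,.14),o))
def tri(a,b):
    (o1,d1),(o2,d2)=ray("top",a),ray("side",b)
    s,_,_,_=np.linalg.lstsq(np.c_[d1,-d2],o2-o1,rcond=None);return (o1+d1*s[0]).round(2),(o2+d2*s[1]).round(2)
# lamp corners: lower-left/right front edge
for a,b in [((345,140),(365,228)),((345,140),(475,232)),((262,50),(365,228)),((385,12),(465,125))]: print(tri(a,b))
E
```

```text
[0.5441 0.1402 0.2013] 11.535096962347135
[[ 5.8  1.1]
 [ 0.9  6.3]
 [-1.9  0.1]
 [ 3.5 11. ]
 [-3.3 -2. ]
 [ 4.3 -1.9]
 [-2.1 -2.7]
 [-8.  -1.5]
 [ 8.9 -3.4]
 [ 0.4 -1.9]
 [-2.3  0.2]
 [-2.5  4.6]]
goal [ 0.4727 -0.0017 -0.2749]
(array([ 0.73, -0.21,  0.11]), array([ 0.72, -0.21,  0.11]))
(array([ 0.76, -0.23,  0.03]), array([ 0.94, -0.33,  0.12]))
(array([ 1.03, -0.04,  0.07]), array([ 0.84, -0.03, -0.05]))
(array([ 0.89, -0.28,  0.37]), array([ 0.89, -0.28,  0.37]))
```

```bash
python3 -m crank '[{"linear":[0.03,0,-0.017],"dr":[0,-3,0],"hand":1},{"linear":[0.065,0,-0.037],"dr":[0,-6,0],"hand":1},{"linear":[0.1,0,-0.057],"dr":[0,-9,0],"hand":1},{"linear":[0.135,0,-0.077],"dr":[0,-12,0],"hand":1},{"linear":[0.17,0,-0.097],"dr":[0,-15,0],"hand":1},{"linear":[0.205,0,-0.117],"dr":[0,-18,0],"hand":1},{"linear":[0.24,0,-0.137],"dr":[0,-21,0],"hand":1},{"linear":[0.275,0,-0.157],"dr":[0,-24,0],"hand":1},{"linear":[0.31,0,-0.177],"dr":[0,-26.4,0],"hand":1},{"linear":[0.34,0,-0.195],"dr":[0,-26.4,0],"hand":1}]'
python3 - <<'E'
from h import *
p=[.5441,.1402,.2013];o=bot.get_obs();print(o["eef_pos"],goal(p,"wheel_left",(-.05,0,.16),o));print(rot(o["tool_rot"]).as_matrix().round(3))
E
```

```text
t: 1.83
eef_pos: [0.4536, 0.3745, 0.2316]
tool_rot: [-0.703, 0.704, 0.072, -0.071]
contact_force: [1.1, 0.2, 0.2]
gripper_width: 0.999
[0.45363752 0.37453037 0.23163392] [ 0.0316 -0.0213 -0.1277]
[[ 0.98   0.001 -0.201]
 [ 0.201 -0.     0.98 ]
 [ 0.001 -1.    -0.   ]]
```

```bash
python3 -m crank '[{"linear":[0.008,-0.005,-0.035],"dr":[0,0,0],"hand":0.6},{"linear":[0.016,-0.01,-0.07],"dr":[0,0,0],"hand":0.6},{"linear":[0.024,-0.016,-0.1],"dr":[0,0,0],"hand":0.6},{"linear":[0.0316,-0.0213,-0.1277],"dr":[0,0,0],"hand":0.6},{"linear":[0.0316,-0.0213,-0.1277],"dr":[0,0,0],"hand":0.6},{"linear":[0.0316,-0.0213,-0.1277],"dr":[0,0,0],"hand":0.6}]'
python3 - <<'E'
from h import *
o=bot.get_obs();im=bot.read_camera("wrist");cv2.imwrite("pics/w1.png",im)
m=[]
for k in P:
    r=bot.place_of("wrist",k)
    for x in r[:2]:
        w=atz("wrist",x["xy"],P[k][2],o)[:2];print(k,round(x["score"],2),np.round(x["xy"]),w.round(4))
    if r and r[0]["score"]>.5:m.append((k,atz("wrist",r[0]["xy"],P[k][2],o)[:2]))
p,r=fit(m);print(p.round(4),(r*1e3).round(1).tolist())
print(o["gripper_width"],goal(p,"wheel_left",(0,0,.14),o))
E
```

```text
t: 2.33
eef_pos: [0.5093, 0.2563, 0.2532]
tool_rot: [0.704, -0.704, -0.07, 0.069]
contact_force: [0.0, 0.4, 0.1]
gripper_width: 0.802Traceback (most recent call last):
  File "<stdin>", line 9, in <module>
  File "h.py", line 23, in fit
    s=least_squares(f,[.55,.14,.2],loss="soft_l1",f_scale=.004);return s.x,f(s.x).reshape(-1,2)
    return func(*args, **kwargs)
    vector_fun = VectorFunction(
        fun_wrapped,
    ...<6 lines>...
        workers=workers
    )
    self._update_fun()
    ~~~~~~~~~~~~~~~~^^
    self.f = self.fun_wrapped(xp_copy(self.x))
             ~~~~~~~~~~~~~~~~^^^^^^^^^^^^^^^^^
    return np.atleast_1d(self.fun(x))
                         ~~~~~~~~^^^
    return self.f(x, *self.args, **self.kwargs)
           ~~~~~~^^^^^^^^^^^^^^^^^^^^^^^^^^^^^^
  File "h.py", line 22, in <lambda>
    f=lambda p:np.concatenate([world(p,k)[:2]-xy for k,xy in m])
               ~~~~~~~~~~~~~~^^^^^^^^^^^^^^^^^^^^^^^^^^^^^^^^^^^
ValueError: need at least one array to concatenate
```

View pics/w1.png

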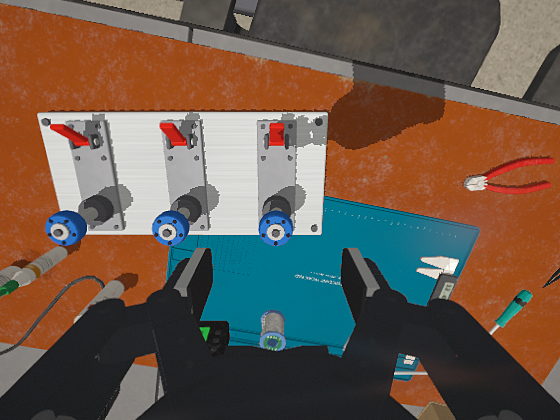

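The wrist view shows the whole jig (image right is the robot's left). Nuts are at about (277,231), (170,229) and (64,232). Plate corners are at (38,113), (328,110) and (326,236). The networks missed everything here, so I'll fit the plate from these pixels.

```bash
python3 - <<'E'
from h import *
P.update(c1=np.array([-.085,-.185,.017]),c2=np.array([-.085,.185,.017]),c3=np.array([.085,.185,.017]))
for k in("left","middle","right"): P["n"+k]=P["wheel_"+k]+[0,0,.014]
o=bot.get_obs()
T=dict(nleft=(277,231),nmiddle=(170,229),nright=(64,232),c1=(38,113),c2=(328,110),c3=(326,236))
m=[(k,atz("wrist",uv,P[k][2],o)[:2]) for k,uv in T.items()]
p,r=fit(m);print(p.round(4),np.degrees(p[2]).round(2),(r*1e3).round(1).tolist())
print(o["eef_pos"],goal(p,"wheel_left",(0,0,.04),o),goal(p,"wheel_left",(0,0,-.015),o))
E
```

```text
[0.5426 0.1479 0.2093] 11.99 [[0.1, 3.7], [3.8, 0.2], [1.4, -3.6], [-1.0, -1.0], [-1.1, 3.9], [-2.4, -2.3]]
[0.50744048 0.25933226 0.25232552] [0.0512 0.1193 0.004 ] [0.0513 0.1743 0.0039]
```

```bash
python3 -m crank '[{"linear":[0.025,0.03,0.002],"dr":[0,0.5,0],"hand":0.6},{"linear":[0.05,0.06,0.002],"dr":[0,0,0],"hand":0.6},{"linear":[0.051,0.09,0.002],"dr":[0,0,0],"hand":0.6},{"linear":[0.051,0.115,0.002],"dr":[0,0,0],"hand":0.6},{"linear":[0.051,0.115,0.002],"dr":[0,0,0],"hand":0.6}]'
python3 - <<'E'
from h import *
o=bot.get_obs();im=bot.read_camera("wrist");cv2.imwrite("pics/w2.png",im)
print(o["eef_pos"],o["contact_force"])
# project wheel mid predicted
print(atz("wrist",(277,300),.107,o))
E
```

```text
t: 3.1
eef_pos: [0.5542, 0.2693, 0.1319]
tool_rot: [-0.702, 0.705, 0.069, -0.075]
contact_force: [-0.9, -1.0, -0.9]
gripper_width: 0.799
[0.55422152 0.26931837 0.13190876] [-0.89377597 -1.04742178 -0.86006942]
[0.60070147 0.27874638 0.107     ]
```

View pics/w2.png

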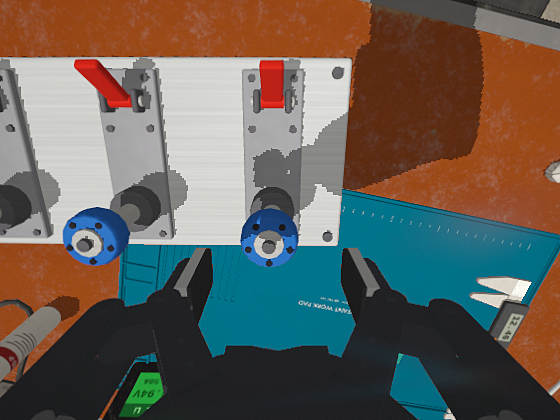

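```bash
python3 - <<'E'
from h import *
o=bot.get_obs();w=atz("wrist",(268,246),.108,o);Rt=rot(o["tool_rot"]).as_matrix()
print(w,Rt.T@(w-o["eef_pos"]))
w=atz("wrist",(85,244),.108,o);print(w,Rt.T@(w-o["eef_pos"]))
p=bot.camera_params("wrist");print(np.round(p["hand_eye"],3))
E
```

```text
[0.56418297 0.26564977 0.108     ] [ 0.00777729  0.02682912 -0.00594202]
[0.58710132 0.14850357 0.108     ] [ 0.00662597  0.02706855 -0.12530324]
[[-0.001  0.951  0.309 -0.079]
 [-0.001 -0.309  0.951 -0.143]
 [ 1.     0.     0.002 -0.001]
 [ 0.     0.     0.     1.   ]]
```

```bash
python3 -m crank '[{"linear":[0.007,0.0,-0.005],"dr":[0,0,0],"hand":0.6},{"linear":[0.007,0.02,-0.005],"dr":[0,0,0],"hand":0.6},{"linear":[0.007,0.04,-0.005],"dr":[0,0,0],"hand":0.6},{"linear":[0.007,0.057,-0.005],"dr":[0,0,0],"hand":0.6},{"linear":[0.007,0.057,-0.005],"dr":[0,0,0],"hand":0.6}]'
python3 -m crank '[{"linear":[0,0,0.003],"dr":[0,0,0],"hand":0.6},{"linear":[0,0,0.006],"dr":[0,0,0],"hand":0.6},{"linear":[0,0,0.009],"dr":[0,0,0],"hand":0.6},{"linear":[0,0,0.009],"dr":[0,0,0],"hand":0.6}]'
python3 - <<'E'
from h import *
im=bot.read_camera("wrist");cv2.imwrite("pics/w3.png",im[150:400,100:460])
E
```

```text
t: 3.57
eef_pos: [0.5653, 0.2666, 0.0799]
tool_rot: [-0.703, 0.704, 0.071, -0.072]
contact_force: [-0.3, -0.5, 0.7]
gripper_width: 0.801
t: 3.9
eef_pos: [0.5644, 0.2776, 0.0823]
tool_rot: [0.704, -0.703, -0.073, 0.071]
contact_force: [-1.4, 1.4, -0.4]
gripper_width: 0.805
```

View pics/w3.png

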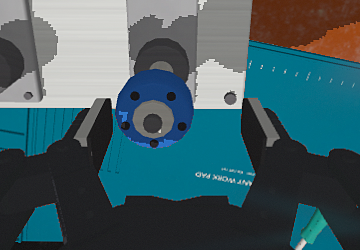

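```bash
python3 -m crank '[{"linear":[0,0.005,0.001],"dr":[0,0,0],"hand":0.6},{"linear":[0,0.005,0.002],"dr":[0,0,0],"hand":0.6},{"linear":[0,0.005,0.002],"dr":[0,0,0],"hand":0.6}]' | grep -E "pos|force"
for i in 1 2; do python3 -c "pass"; done
python3 -m crank '[{"linear":[0,0,0.001],"dr":[0,0,0],"hand":0.6},{"linear":[0,0,0.001],"dr":[0,0,0],"hand":0.6}]' | grep -E "pos|force"
python3 -m crank '[{"linear":[0,0,0.001],"dr":[0,0,0],"hand":0.6},{"linear":[0,0,0.001],"dr":[0,0,0],"hand":0.6}]' | grep -E "pos|force"
```

```text
eef_pos: [0.563, 0.2778, 0.0753]
contact_force: [-0.2, 0.3, -0.1]
eef_pos: [0.5631, 0.2788, 0.0756]
contact_force: [0.6, 0.2, -0.3]
eef_pos: [0.5629, 0.2799, 0.0756]
contact_force: [0.4, 0.6, -0.2]
```

```bash
python3 -m crank '[{"linear":[0,0,0.001],"dr":[0,0,0],"hand":0.6},{"linear":[0,0,0.001],"dr":[0,0,0],"hand":0.6}]' | grep -E "pos|force"
python3 -m crank '[{"linear":[0,0,0.001],"dr":[0,0,0],"hand":0.6},{"linear":[0,0,0.001],"dr":[0,0,0],"hand":0.6}]' | grep -E "pos|force"
python3 -m crank '[{"linear":[0,0,0.001],"dr":[0,0,0],"hand":0.6},{"linear":[0,0,0.001],"dr":[0,0,0],"hand":0.6}]' | grep -E "pos|force"
```

```text
eef_pos: [0.5627, 0.2807, 0.0756]
contact_force: [-0.0, -0.1, 0.1]
eef_pos: [0.5626, 0.2817, 0.0756]
contact_force: [-0.2, 0.2, 1.1]
eef_pos: [0.5623, 0.2828, 0.0756]
contact_force: [1.0, -0.4, 0.1]
```

```bash
python3 -m crank '[{"linear":[0,0,0.001],"dr":[0,0,0],"hand":0.6},{"linear":[0,0,0.001],"dr":[0,0,0],"hand":0.6}]' | grep -E "pos|force"
python3 -m crank '[{"linear":[0,0,0.001],"dr":[0,0,0],"hand":0.6},{"linear":[0,0,0.001],"dr":[0,0,0],"hand":0.6}]' | grep -E "pos|force"
python3 - <<'E'
from h import *
im=bot.read_camera("wrist");cv2.imwrite("pics/w4.png",im[150:400,100:460])
E
```

```text
eef_pos: [0.5621, 0.2839, 0.0756]
contact_force: [-0.2, -0.8, 1.0]
eef_pos: [0.5618, 0.2848, 0.0756]
contact_force: [-0.3, -0.5, 0.9]
```

View pics/w4.png

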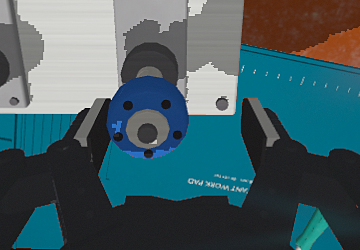

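The right-hand finger (image left) is now at or near the rim. I'll continue in 1 mm steps.

```bash
python3 -m crank '[{"linear":[0,0,0.001],"dr":[0,0,0],"hand":0.6},{"linear":[0,0,0.001],"dr":[0,0,0],"hand":0.6}]' | grep -E "pos|force"
python3 -m crank '[{"linear":[0,0,0.001],"dr":[0,0,0],"hand":0.6},{"linear":[0,0,0.001],"dr":[0,0,0],"hand":0.6}]' | grep -E "pos|force"
```

```text
eef_pos: [0.5616, 0.2858, 0.0756]
contact_force: [0.7, 0.1, -0.5]
eef_pos: [0.5615, 0.2864, 0.0756]
contact_force: [0.4, -1.5, 1.0]
```

```bash
python3 -m crank '[{"linear":[0,0,0.0007],"dr":[0,0,0],"hand":0.6},{"linear":[0,0,0.0007],"dr":[0,0,0],"hand":0.6}]' | grep -E "pos|force"
```

```text
eef_pos: [0.5615, 0.2868, 0.0757]
contact_force: [0.2, -2.1, 1.4]
```

```bash
python3 -m crank '[{"linear":[0,0,0.0007],"dr":[0,0,0],"hand":0.6},{"linear":[0,0,0.0007],"dr":[0,0,0],"hand":0.6}]' | grep -E "pos|force"
python3 -m crank '[{"linear":[0,0,0.0005],"dr":[0,0,0],"hand":0.6},{"linear":[0,0,0.0005],"dr":[0,0,0],"hand":0.6}]' | grep -E "pos|force"
```

```text
eef_pos: [0.5615, 0.2873, 0.0757]
contact_force: [0.5, -3.5, 3.0]
eef_pos: [0.5615, 0.2877, 0.0757]
contact_force: [1.0, -3.9, 2.1]
```

Firm to the left at about 4 N. Now to the right: cross the gap, then step.

```bash
python3 -m crank '[{"linear":[0,0,-0.008],"dr":[0,0,0],"hand":0.6},{"linear":[0,0,-0.018],"dr":[0,0,0],"hand":0.6},{"linear":[0,0,-0.025],"dr":[0,0,0],"hand":0.6},{"linear":[0,0,-0.027],"dr":[0,0,0],"hand":0.6},{"linear":[0,0,-0.027],"dr":[0,0,0],"hand":0.6}]' | grep -E "pos|force"
python3 -m crank '[{"linear":[0,0,-0.001],"dr":[0,0,0],"hand":0.6},{"linear":[0,0,-0.002],"dr":[0,0,0],"hand":0.6},{"linear":[0,0,-0.002],"dr":[0,0,0],"hand":0.6}]' | grep -E "pos|force"
python3 -m crank '[{"linear":[0,0,-0.001],"dr":[0,0,0],"hand":0.6},{"linear":[0,0,-0.001],"dr":[0,0,0],"hand":0.6}]' | grep -E "pos|force"
python3 -m crank '[{"linear":[0,0,-0.001],"dr":[0,0,0],"hand":0.6},{"linear":[0,0,-0.001],"dr":[0,0,0],"hand":0.6}]' | grep -E "pos|force"
```

```text
eef_pos: [0.5668, 0.2608, 0.0755]
contact_force: [1.0, 0.5, 0.8]
eef_pos: [0.5668, 0.2603, 0.0756]
contact_force: [-0.7, -0.5, -1.3]
eef_pos: [0.5671, 0.2591, 0.0756]
contact_force: [0.1, -0.7, 0.6]
eef_pos: [0.5674, 0.2581, 0.0756]
contact_force: [-0.3, 0.1, 0.6]
```

```bash
python3 -m crank '[{"linear":[0,0,-0.001],"dr":[0,0,0],"hand":0.6},{"linear":[0,0,-0.001],"dr":[0,0,0],"hand":0.6}]' | grep -E "pos|force"
python3 -m crank '[{"linear":[0,0,-0.001],"dr":[0,0,0],"hand":0.6},{"linear":[0,0,-0.001],"dr":[0,0,0],"hand":0.6}]' | grep -E "pos|force"
python3 -m crank '[{"linear":[0,0,-0.0007],"dr":[0,0,0],"hand":0.6},{"linear":[0,0,-0.0007],"dr":[0,0,0],"hand":0.6}]' | grep -E "pos|force"
```

```text
eef_pos: [0.5676, 0.2571, 0.0757]
contact_force: [-0.3, 0.2, 1.4]
eef_pos: [0.5678, 0.256, 0.0756]
contact_force: [-0.3, 1.5, 0.6]
eef_pos: [0.5679, 0.2552, 0.0756]
contact_force: [0.9, 0.6, 1.5]
```

```bash
python3 -m crank '[{"linear":[0,0,-0.001],"dr":[0,0,0],"hand":0.6},{"linear":[0,0,-0.001],"dr":[0,0,0],"hand":0.6}]' | grep -E "pos|force"
python3 -m crank '[{"linear":[0,0,-0.001],"dr":[0,0,0],"hand":0.6},{"linear":[0,0,-0.001],"dr":[0,0,0],"hand":0.6}]' | grep -E "pos|force"
python3 -m crank '[{"linear":[0,0,-0.001],"dr":[0,0,0],"hand":0.6},{"linear":[0,0,-0.001],"dr":[0,0,0],"hand":0.6}]' | grep -E "pos|force"
```

```text
eef_pos: [0.5681, 0.2541, 0.0756]
contact_force: [-0.3, -0.3, -0.5]
eef_pos: [0.5683, 0.2532, 0.0756]
contact_force: [-1.0, 1.0, 0.2]
eef_pos: [0.5685, 0.2522, 0.0756]
contact_force: [-0.4, 1.1, 0.3]
```

```bash
python3 -m crank '[{"linear":[0,0,-0.001],"dr":[0,0,0],"hand":0.6},{"linear":[0,0,-0.001],"dr":[0,0,0],"hand":0.6}]' | grep -E "pos|force"
python3 -m crank '[{"linear":[0,0,-0.001],"dr":[0,0,0],"hand":0.6},{"linear":[0,0,-0.001],"dr":[0,0,0],"hand":0.6}]' | grep -E "pos|force"
python3 - <<'E'
from h import *
im=bot.read_camera("wrist");cv2.imwrite("pics/w5.png",im[150:400,100:460])
E
```

```text
eef_pos: [0.5687, 0.2512, 0.0756]
contact_force: [0.4, 1.1, 0.5]
eef_pos: [0.5689, 0.2502, 0.0756]
contact_force: [-0.1, -0.3, 0.6]
```

View pics/w5.png

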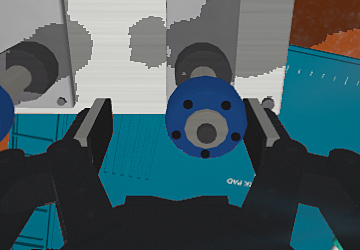

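```bash
python3 -m crank '[{"linear":[0,0,-0.001],"dr":[0,0,0],"hand":0.6},{"linear":[0,0,-0.001],"dr":[0,0,0],"hand":0.6}]' | grep -E "pos|force"
python3 -m crank '[{"linear":[0,0,-0.001],"dr":[0,0,0],"hand":0.6},{"linear":[0,0,-0.001],"dr":[0,0,0],"hand":0.6}]' | grep -E "pos|force"
```

```text
eef_pos: [0.5691, 0.2493, 0.0756]
contact_force: [0.9, 0.3, -0.4]
eef_pos: [0.5693, 0.2484, 0.0756]
contact_force: [-0.6, 0.6, -0.1]
```

```bash
python3 -m crank '[{"linear":[0,0,-0.0007],"dr":[0,0,0],"hand":0.6},{"linear":[0,0,-0.0007],"dr":[0,0,0],"hand":0.6}]' | grep -E "pos|force"
python3 -m crank '[{"linear":[0,0,-0.0007],"dr":[0,0,0],"hand":0.6},{"linear":[0,0,-0.0007],"dr":[0,0,0],"hand":0.6}]' | grep -E "pos|force"
```

```text
eef_pos: [0.5694, 0.2481, 0.0757]
contact_force: [0.2, 1.9, 0.8]
eef_pos: [0.5695, 0.2477, 0.0757]
contact_force: [-0.5, 1.7, 0.9]
```

```bash
python3 -m crank '[{"linear":[0,0,-0.0007],"dr":[0,0,0],"hand":0.6},{"linear":[0,0,-0.0007],"dr":[0,0,0],"hand":0.6}]' | grep -E "pos|force"
python3 -m crank '[{"linear":[0,0,-0.0007],"dr":[0,0,0],"hand":0.6},{"linear":[0,0,-0.0007],"dr":[0,0,0],"hand":0.6}]' | grep -E "pos|force|t:"
```

```text
eef_pos: [0.5697, 0.2472, 0.0758]
contact_force: [-1.2, 3.6, 1.2]
t: 9.63
eef_pos: [0.5699, 0.2467, 0.0758]
tool_rot: [0.704, -0.703, -0.072, 0.071]
contact_force: [-1.6, 4.5, 2.0]
```

The left wheel's firm-to-firm span is about 38.7 mm. The opening minus the wheel gives 28 mm, so that is 10 mm of play. To rule out an opening calibration error, I'll measure the middle wheel the same way.

```bash
python3 -m crank '[{"linear":[0,0,0.01],"dr":[0,0,0],"hand":0.6},{"linear":[0,0,0.021],"dr":[0,0,0],"hand":0.6},{"linear":[0,-0.03,0.021],"dr":[0,0,0],"hand":0.6},{"linear":[0,-0.065,0.021],"dr":[0,0,0],"hand":0.6},{"linear":[0,-0.065,-0.015],"dr":[0,0,0],"hand":0.6},{"linear":[0,-0.065,-0.05],"dr":[0,0,0],"hand":0.6},{"linear":[0,-0.065,-0.08],"dr":[0,0,0],"hand":0.6},{"linear":[0,-0.065,-0.099],"dr":[0,0,0],"hand":0.6},{"linear":[0,-0.065,-0.099],"dr":[0,0,0],"hand":0.6}]' | grep -E "pos|force"
python3 - <<'E'
from h import *
o=bot.get_obs();im=bot.read_camera("wrist");cv2.imwrite("pics/w6.png",im)
E
```

```text
eef_pos: [0.5906, 0.1423, 0.1405]
contact_force: [-1.0, -0.3, -1.1]
```

View pics/w6.png

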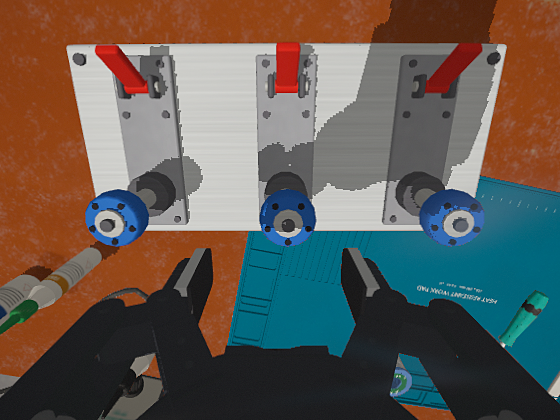

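Now conclusive: nut columns are 107, 288 and 459. The left wheel stands about 10 px (around 6.5 mm at the nut) inward, staying where I left it, so it is the worn one. Next I'll work out the move to its flag.

```bash
python3 - <<'E'
from h import *
o=bot.get_obs();Rt=rot(o["tool_rot"]).as_matrix();print(o["eef_pos"],np.degrees(np.arctan2(Rt[1,0],Rt[0,0])))
for k in("left","middle","right"): P["n"+k]=P["wheel_"+k]+[0,0,.014]
P.update(c1=np.array([-.085,-.185,.017]),c2=np.array([-.085,.185,.017]))
T=dict(nmiddle=(288,225),nright=(107,225),c1=(67,44),c2=(506,44))
m=[(k,atz("wrist",uv,P[k][2],o)[:2]) for k,uv in T.items()]
p,r=fit(m);print(p.round(4),np.degrees(p[2]),(r*1e3).round(1).tolist())
print(world(p,"wheel_left"),world(p,"flag_left"))
print("pre",goal(p,"flag_left",(-.055,0,.087),o),"low",goal(p,"flag_left",(-.055,0,.019),o))
E
```

```text
[0.59005424 0.14556814 0.14036799] 11.295202054757937
[0.5456 0.1443 0.1967] 11.267978986621166 [[0.3, 0.4], [0.2, 0.0], [0.0, -3.0], [-0.5, 2.3]]
[0.56140352 0.26976677 0.093     ] [0.47313836 0.25218095 0.033     ]
pre [-0.1488  0.0202  0.1275] low [-0.1487  0.0882  0.1277]
```

```bash
python3 -m crank '[{"linear":[-0.03,0,0.015],"dr":[0,0,0],"hand":-1},{"linear":[-0.06,0,0.04],"dr":[0,0,0],"hand":-1},{"linear":[-0.09,0,0.065],"dr":[0,0,0],"hand":-1},{"linear":[-0.12,0,0.09],"dr":[0,0,0],"hand":-1},{"linear":[-0.148,0,0.115],"dr":[0,0,0],"hand":-1},{"linear":[-0.15,0,0.122],"dr":[0,0,0],"hand":-1},{"linear":[-0.15,0,0.122],"dr":[0,0,0],"hand":-1},{"linear":[-0.15,0,0.122],"dr":[0,0,0],"hand":-1},{"linear":[-0.15,0,0.122],"dr":[0,0,0],"hand":-1}]'
python3 - <<'E'
from h import *
p=[.5456,.1443,.1967]
o=bot.get_obs();im=bot.read_camera("wrist");cv2.imwrite("pics/w7.png",im)
print(goal(p,"flag_left",(-.055,0,.019),o))
E
```

```text
t: 11.18
eef_pos: [0.4194, 0.238, 0.1407]
tool_rot: [-0.703, 0.704, 0.071, -0.071]
contact_force: [0.5, -0.5, -0.2]
gripper_width: 0.005
[0.0004 0.0887 0.0035]
```

View pics/w7.png

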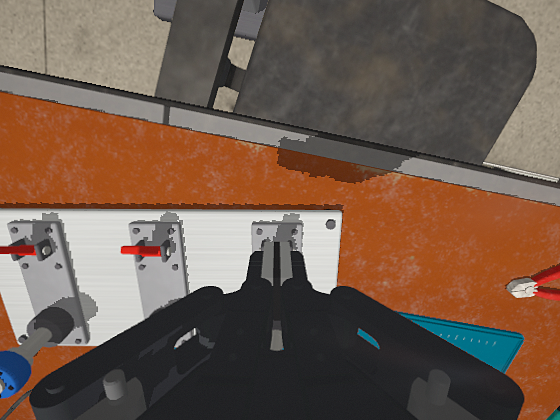

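Shut fingers are in line with the left foot (column 277), on the robot side. I'll descend, then push.

```bash
python3 -m crank '[{"linear":[-0.004,0.03,0.002],"dr":[0,0,0],"hand":-1},{"linear":[-0.004,0.06,0.002],"dr":[0,0,0],"hand":-1},{"linear":[-0.004,0.086,0.002],"dr":[0,0,0],"hand":-1},{"linear":[-0.004,0.086,0.002],"dr":[0,0,0],"hand":-1}]' | grep -E "pos|force"
python3 -m crank '[{"linear":[0.007,0,0],"dr":[0,0,0],"hand":-1},{"linear":[0.014,0,0],"dr":[0,0,0],"hand":-1},{"linear":[0.021,0,0],"dr":[0,0,0],"hand":-1},{"linear":[0.028,0,0],"dr":[0,0,0],"hand":-1},{"linear":[0.035,0,0],"dr":[0,0,0],"hand":-1},{"linear":[0.042,0,0],"dr":[0,0,0],"hand":-1},{"linear":[0.047,0,0],"dr":[0,0,0],"hand":-1},{"linear":[0.047,0,0],"dr":[0,0,0],"hand":-1}]' | grep -E "pos|force"
```

```text
eef_pos: [0.4124, 0.2366, 0.0507]
contact_force: [-1.3, -0.8, -0.1]
eef_pos: [0.4615, 0.2492, 0.0549]
contact_force: [-0.0, 0.3, -0.3]
```

```bash
python3 -m crank '[{"linear":[0.003,0,0],"dr":[0,0,0],"hand":-1},{"linear":[0.006,0,0],"dr":[0,0,0],"hand":-1},{"linear":[0.006,0,0],"dr":[0,0,0],"hand":-1}]' | grep -E "pos|force"
python3 -m crank '[{"linear":[0.002,0,0],"dr":[0,0,0],"hand":-1},{"linear":[0.004,0,0],"dr":[0,0,0],"hand":-1},{"linear":[0.004,0,0],"dr":[0,0,0],"hand":-1}]' | grep -E "pos|force"
python3 -m crank '[{"linear":[0.002,0,0],"dr":[0,0,0],"hand":-1},{"linear":[0.002,0,0],"dr":[0,0,0],"hand":-1}]' | grep -E "pos|force"
```

```text
eef_pos: [0.466, 0.25, 0.0545]
contact_force: [-0.4, -1.0, -0.7]
eef_pos: [0.47, 0.2508, 0.0545]
contact_force: [-0.3, 0.5, -0.4]
eef_pos: [0.472, 0.2513, 0.0546]
contact_force: [-1.2, -0.1, 0.5]
```

```bash
python3 -m crank '[{"linear":[0.002,0,0],"dr":[0,0,0],"hand":-1},{"linear":[0.002,0,0],"dr":[0,0,0],"hand":-1}]' | grep -E "pos|force"
python3 -m crank '[{"linear":[0.002,0,0],"dr":[0,0,0],"hand":-1},{"linear":[0.002,0,0],"dr":[0,0,0],"hand":-1}]' | grep -E "pos|force"
python3 -m crank '[{"linear":[0.002,0,0],"dr":[0,0,0],"hand":-1},{"linear":[0.002,0,0],"dr":[0,0,0],"hand":-1}]' | grep -E "pos|force"
```

```text
eef_pos: [0.4741, 0.2517, 0.0546]
contact_force: [-0.2, -0.8, 1.2]
eef_pos: [0.4746, 0.2518, 0.0544]
contact_force: [-4.3, -0.6, 3.3]
eef_pos: [0.4749, 0.2518, 0.0543]
contact_force: [-9.6, -2.3, 7.9]
```

It came up firm at the stop. Back off, rise, and look.

```bash
python3 -m crank '[{"linear":[-0.02,0,0],"dr":[0,0,0],"hand":-1},{"linear":[-0.045,0,0],"dr":[0,0,0],"hand":-1},{"linear":[-0.05,-0.035,0],"dr":[0,0,0],"hand":-1},{"linear":[-0.05,-0.07,0],"dr":[0,0,0],"hand":-1},{"linear":[-0.05,-0.1,0.035],"dr":[0,0,0],"hand":-1},{"linear":[-0.05,-0.12,0.07],"dr":[0,0,0],"hand":-1},{"linear":[-0.05,-0.12,0.1],"dr":[0,0,0],"hand":-1},{"linear":[-0.05,-0.12,0.1],"dr":[0,0,0],"hand":-1}]' | grep -E "t:|pos|force"
python3 - <<'E'
from h import *
w=bot.read_camera("wrist");s=bot.read_camera("side");t=bot.read_camera("top")
a=cv2.resize(w,(400,300));b=cv2.resize(s[130:250,170:330],(400,300),interpolation=cv2.INTER_CUBIC);c=cv2.resize(t[150:300,120:320],(400,300),interpolation=cv2.INTER_CUBIC)
cv2.imwrite("pics/end.png",np.vstack([np.hstack([a,b]),np.hstack([c,c*0])]))
for n in("top","side"):
  for k in("cleaner","marker"):
    r=bot.place_of(n,k); print(n,k,[atz(n,x["xy"],0)[:2].round(3) for x in r[:1]])
E
```

```text
t: 14.07
eef_pos: [0.4076, 0.3492, 0.1774]
tool_rot: [0.706, -0.7, -0.076, 0.072]
contact_force: [0.5, 0.7, -0.6]
top cleaner [array([0.754, 0.048])]
top marker [array([ 0.467, -0.289])]
side cleaner []
side marker [array([0.662, 0.166])]
```

View pics/end.png

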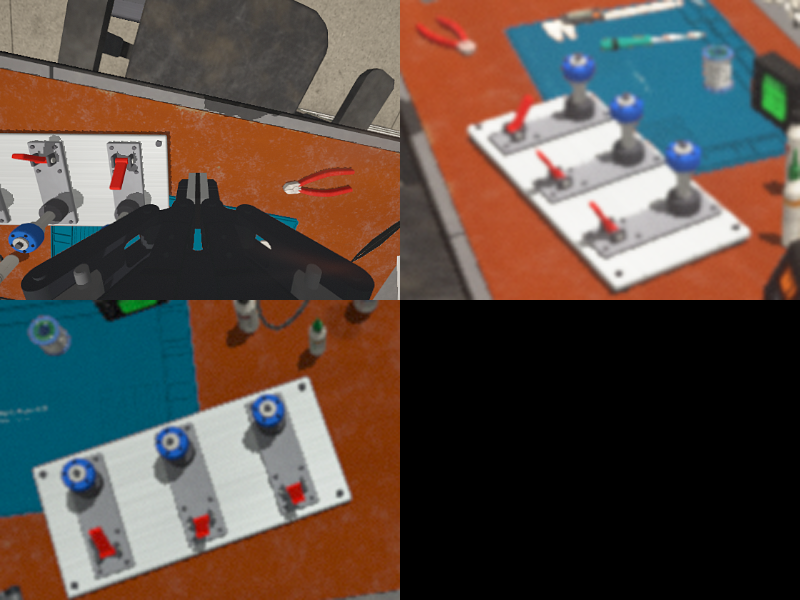

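The left flag leans to its wheel and the other two lean to the robot. In the top view the bottle and marker are where they started.

```bash
python3 -c "
from station import bot
print(bot.hand_in())"
```

```text
the job is handed in; nothing more can be done
None
```

The left wheel is the worn one. I pushed its flag over to the stop and handed the job in; no verdict came back.

- **Rocking:** I pushed the left wheel first to the left, then to the right, one finger at a time. It came up firm at about 4 N to the left and 4.5 N to the right. The tool travelled about 38.7 mm between the firm points, where a wheel without play would give about 28 mm.
- **Cross-check:** Afterwards the left wheel stayed about 6–7 mm inward at the nut in the wrist picture. I did not rock the middle and right wheels, because the play was already found. In the same picture only the left wheel stood out of line.
- **Flag:** I pushed the left flag until it came up firm at about 10 N against its stop, then backed off.
- **Last checks:** The pictures show the left flag leaning to its wheel and the other two still leaning to the robot. The arm was clear at 14 s, with no contact force beyond sensor noise.
- **Bottle and marker:** In the top camera both are within about 5 mm of where they started. The side camera disagreed: it missed the bottle and gave a marker position near the jig, almost certainly a false detection.

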